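# Swap the nut drivers into their own foam nests

## Robot

A 6-joint arm with a two-finger parallel gripper is mounted at the origin on the work surface. World frame = base frame: x ahead of the robot, y to its left, z up, the work surface at z = 0. Lengths are in m, angles in degrees, forces in N, time in s.
With the tool pointing down it reaches from about 0.35 to 0.975 m from the base axis. Payload 17.4 kg.
Tool frame: the origin (TCP) lies midway between the tips of the shut fingers; the grasp point (between the pads) lies 19 mm behind it; z points along the fingers, y is the line along which they close (so a half turn about z gives the same grasp; the last joint's range is limited). The gripper opens to 85 mm and grips with 20 to 120 N. Pads are 22 mm wide; open, the fingers measure 114 mm over their backs; the gripper's body (76 mm by 85 mm) begins 54 mm behind the grasp point. The pads swing forward as they close: fully open they stand 13 mm farther back than shut.
Start: joints at [-78.369, 6.646, 82.598, -0, 90.757, -2.166], TCP at [0.161, -0.656, 0.204] pointing down, gripper open.
Joint ranges: [-162.19, 162.19], [-47.58, 125.68], [4.15, 143.07], [-65.23, 245.23], [0.69, 171.88], [-170.13, 170.13]. Speed limits (degrees/s): [108.29, 108.29, 127.2, 180, 180, 180].

## Interface

Orientations are given as [roll, pitch, yaw] about the fixed x, y, z axes, in that order (R = Rz(yaw) Ry(pitch) Rx(roll)).
In Python, from rig import ctrl gives the robot as it stands.
- The arm moves only by the tool send_rows, never from a script. Its argument "moves" is one flat list of numbers, 6 for each row, row after row: the shift along the world's x, y, z in units of 25 mm (1.0 is 25 mm), then the turn, a rotation vector about the world's x, y, z in units of 10 degrees (1.0 is 10 degrees). A call has 1 to 12 rows; each row shifts and turns the commanded pose from where the row before left it; what a row does not reach is not made up. A row lasts 1/8 s, in which the tool goes at most 62.5 mm and 10.7 degrees, less where a joint would pass 70% of its speed; a pose out of reach is approached as far as the arm can. A call is refused whole if a number of a shift passes 1 or a number of a turn 1, either way. A call with a gripper value outside its range is refused whole. "jaw" is the closure, from -1 (fully open) to 1 (shut), set as the call begins (left out, the last holds). The fingers move at their own pace and stop on an object; "squeeze" is the grip in N (left out, the last holds). Time passes only in rows, so rows that do not move let the fingers close. It gives the time, the measured TCP pose, the force, the opening and the grip force at its end, in the units of the state.
- ctrl.read_state(): the state, without advancing time (a new reading comes with each control period).
- ctrl.read_camera(name): name is "scene" or "top"; returns the picture (480x640x3 uint8, red, green, blue); there is no depth.
- ctrl.camera_info(name): a dict with "mtx" (3x3 intrinsics, pixels), "R" (3x3) and "t" (3): a world point X has camera coordinates R X + t. Camera axes: x right, y down, z forward; pixel columns grow to the right and rows downward; lengths in m; the calibration is good to about 2 mm. A picture is of the moment at which its call begins. camera_info takes no time and is no camera call.
- ctrl.job_done(): hands the job in; it is judged then, once.
The state is a dict: "clock": time; "qpos": joint angles; "dq": joint speeds; "joint_torque": joint torques, N m; "tcp_pos": TCP position; "tool_rot": TCP orientation; "wrist_force": force on the tool from outside, world axes, zero at the start; "moment": the same for the moment, N m; "finger_gap": finger opening in m; "grip_force": force on a finger pad.
Only numpy, scipy, OpenCV 4.12 (cv2) and the standard library are available. Lean on these libraries where they do the work, as an engineer would, in place of code of your own. Each camera call takes 0.05 s, during which the arm holds its last target. There are 200 camera calls.

## Task

The three nut drivers have been put back in each other's foam nests. Sort them out so that every driver lies in the nest of its own colour, fully down and flat in the cutout with its socket in the narrow slot; the white nest is free for parking one on the way. Leave the spray can, the gear and the carton alone.

Things in the scene. Friction and masses are not known exactly. Their poses are not given: they have to be found in the camera images.
- driver_red: nut driver, red handle, lying flat. Handle: block 58 x 30 x 32 mm (x, y, z), edges rounded; from its +x end a 19 mm collar, thin shaft and 16 mm socket reach 46 mm further, centred 16 mm above the handle's underside. Origin: centre of the handle's underside; x towards the socket, z up. About 0.1 kg, centre of mass in the handle, up to 10 mm from its middle towards the socket
- driver_yellow: nut driver, yellow handle, lying flat. Handle: block 58 x 30 x 32 mm (x, y, z), edges rounded; from its +x end a 19 mm collar, thin shaft and 16 mm socket reach 46 mm further, centred 16 mm above the handle's underside. Origin: centre of the handle's underside; x towards the socket, z up. About 0.1 kg, centre of mass in the handle, up to 10 mm from its middle towards the socket
- driver_blue: nut driver, blue handle, lying flat. Handle: block 58 x 30 x 32 mm (x, y, z), edges rounded; from its +x end a 19 mm collar, thin shaft and 16 mm socket reach 46 mm further, centred 16 mm above the handle's underside. Origin: centre of the handle's underside; x towards the socket, z up. About 0.1 kg, centre of mass in the handle, up to 10 mm from its middle towards the socket
- nest_red: red-topped nest, fixed rigid black foam 136 x 54 x 20 mm (x, y, z). Origin: centre of underside, z up. Cutout open at top, floor at z 4 mm: handle pocket 66 x 38 mm centred at x -25, then shaft slot 24 mm wide on to x +58. A driver is home with its origin at (-25, 0, 4) mm and its x along the nest's x; 4 mm play; handle 16 mm proud of the foam. Reversed, it cannot go down
- nest_yellow: yellow-topped nest, fixed rigid black foam 136 x 54 x 20 mm (x, y, z). Origin: centre of underside, z up. Cutout open at top, floor at z 4 mm: handle pocket 66 x 38 mm centred at x -25, then shaft slot 24 mm wide on to x +58. A driver is home with its origin at (-25, 0, 4) mm and its x along the nest's x; 4 mm play; handle 16 mm proud of the foam. Reversed, it cannot go down
- nest_blue: blue-topped nest, fixed rigid black foam 136 x 54 x 20 mm (x, y, z). Origin: centre of underside, z up. Cutout open at top, floor at z 4 mm: handle pocket 66 x 38 mm centred at x -25, then shaft slot 24 mm wide on to x +58. A driver is home with its origin at (-25, 0, 4) mm and its x along the nest's x; 4 mm play; handle 16 mm proud of the foam. Reversed, it cannot go down
- nest_white: white-topped spare nest, fixed rigid black foam 136 x 54 x 20 mm (x, y, z). Origin: centre of underside, z up. Cutout open at top, floor at z 4 mm: handle pocket 66 x 38 mm centred at x -25, then shaft slot 24 mm wide on to x +58. A driver is home with its origin at (-25, 0, 4) mm and its x along the nest's x; 4 mm play; handle 16 mm proud of the foam. Reversed, it cannot go down. Empty at start
- spray_can: spray can with green label, 58 mm diameter, 170 mm tall, standing loose near the work; origin: centre of its underside. To be left alone
- gear: dark steel gear lying flat, 83 mm diameter over the teeth, 30 mm tall with its hub, loose; origin: centre of its underside. To be left alone
- carton: small cardboard carton 70 x 100 x 50 mm (x, y, z), loose; origin: centre of its underside. To be left alone
Not all that is in view belongs to the job. Several things look just like the driver_yellow: the one meant starts farthest from the robot's base.

How it is judged (in metres and radians):
At the end, for the whole second after the job is handed in: every driver lies in its own colour's nest: within 8 mm of (-25, 0) mm in the nest's frame, underside under 8 mm above the bench (4 is fully down), tilt under 0.08 rad, within 0.2 rad of the nest's axis, released and at rest; spray can, gear and carton moved less than 20 mm (x of driver_red in the frame of nest_red between -0.033 and -0.017 m and y of driver_red in the frame of nest_red between -0.008 and 0.008 m and z of driver_red in the frame of nest_red below 0.008 m and angle between each of driver_red, driver_yellow, driver_blue's own z axis and vertical below 0.08 rad and angle between the x axis of driver_red and the x axis of nest_red, either way round below 0.2 rad and linear speed of each of driver_red, driver_yellow, driver_blue below 0.02 m/s and angular speed of each of driver_red, driver_yellow, driver_blue below 0.2 rad/s and contact force between each of driver_red, driver_yellow, driver_blue and the fingers below 0.1 N and x of driver_yellow in the frame of nest_yellow between -0.033 and -0.017 m and y of driver_yellow in the frame of nest_yellow between -0.008 and 0.008 m and z of driver_yellow in the frame of nest_yellow below 0.008 m and angle between the x axis of driver_yellow and the x axis of nest_yellow, either way round below 0.2 rad and x of driver_blue in the frame of nest_blue between -0.033 and -0.017 m and y of driver_blue in the frame of nest_blue between -0.008 and 0.008 m and z of driver_blue in the frame of nest_blue below 0.008 m and angle between the x axis of driver_blue and the x axis of nest_blue, either way round below 0.2 rad and distance of each of spray_can, gear, carton from where it was at the start of the episode below 0.02 m); the robot touches nothing.
It fails at once if the spray can is pushed more than 20 mm or knocked over (distance of spray_can from where it was at the start of the episode above 0.02 m or angle between spray_can's own z axis and vertical above 0.3 rad).
It fails at once if the gear is pushed more than 20 mm or knocked over (distance of gear from where it was at the start of the episode above 0.02 m or angle between gear's own z axis and vertical above 0.3 rad).
It fails at once if the carton is pushed more than 20 mm or knocked over (distance of carton from where it was at the start of the episode above 0.02 m or angle between carton's own z axis and vertical above 0.3 rad).
It also fails if it takes over 128 s, if anything falls off the work surface, if the arm or the gripper's body presses on something with over 40 N, if the wrist force passes 120 N, or if a joint passes its speed limit or range.

## Working session

There is one attempt and no reset: what is moved stays moved. The work goes in short steps, Python scripts to look and compute and a tool call to move; the robot and the scene stay as the last step left them, time stands still between calls to the robot, and variables do not carry over. Pictures are saved under pics/ and viewed, at most 14 in all, crops included, and the job is handed in when it is done.

Besides the shell and the picture viewer there is one more tool, called as a command line: name --argument value ..., lists and objects as JSON in quotes. send_rows: Moves the arm, as the interface text tells. Its arguments: {"type":"object","properties":{"moves":{"type":"array"},"jaw":{"type":"number"},"squeeze":{"type":"number"}},"required":["moves"]}

```bash
mkdir -p pics; ls; python3 - <<'E'
from rig import ctrl
import cv2
print(ctrl.read_state())
for n in("scene","top"):
    im=ctrl.read_camera(n); cv2.imwrite(f"pics/{n}0.png",im[:,:,::-1])
    i=ctrl.camera_info(n); print(n,i, -i["R"].T@i["t"])
E
```

```text
pics
{'clock': 0.0, 'qpos': array([-7.83693401e+01,  6.67318534e+00,  8.26362019e+01, -1.28669886e-04,
        9.07554528e+01, -2.16692961e+00]), 'dq': array([ 0.07611308, -0.0166967 ,  0.0757361 ,  0.11462752,  0.06729403,
       -0.02910097]), 'joint_torque': array([ 5.71212993e-03, -7.31989360e+01, -6.32494211e+01,  3.05342746e-04,
        6.27150148e-03, -4.92576476e-05]), 'tcp_pos': array([ 0.16091539, -0.65531126,  0.2030683 ]), 'tool_rot': array([-1.79935201e+02, -2.32310235e-03,  1.37975866e+01]), 'wrist_force': array([-0.38574652, -1.39503542, -0.11061027]), 'moment': array([-0.00400841,  0.00401715, -0.00833854]), 'grip_force': 0.0, 'finger_gap': 0.08541215382020087}
scene {'mtx': array([[550.41826952,   0.        , 314.97247093],
       [  0.        , 550.41826952, 242.99341935],
       [  0.        ,   0.        ,   1.        ]]), 'R': array([[-0.16967833,  0.98533192,  0.01817355],
       [ 0.55260196,  0.11039709, -0.82610142],
       [-0.8159904 , -0.13012877, -0.56322835]]), 't': array([ 0.07145535, -0.24982327,  1.80192302])} [1.62052914 0.19165455 0.80721617]
top {'mtx': array([[441.6621117 ,   0.        , 322.31096631],
       [  0.        , 441.6621117 , 241.75183089],
       [  0.        ,   0.        ,   1.        ]]), 'R': array([[ 2.34614327e-02, -9.99722199e-01,  2.25537899e-03],
       [-9.93376617e-01, -2.35662281e-02, -1.12461236e-01],
       [ 1.12483145e-01,  3.98060983e-04, -9.93653553e-01]]), 't': array([0.0170547 , 0.49976441, 1.033981  ])} [0.37974872 0.02841593 1.08358456]
```

View pics/top0.png

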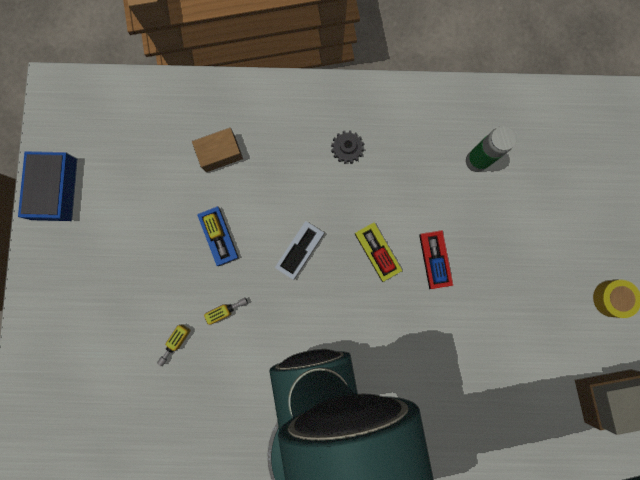

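View pics/scene0.png

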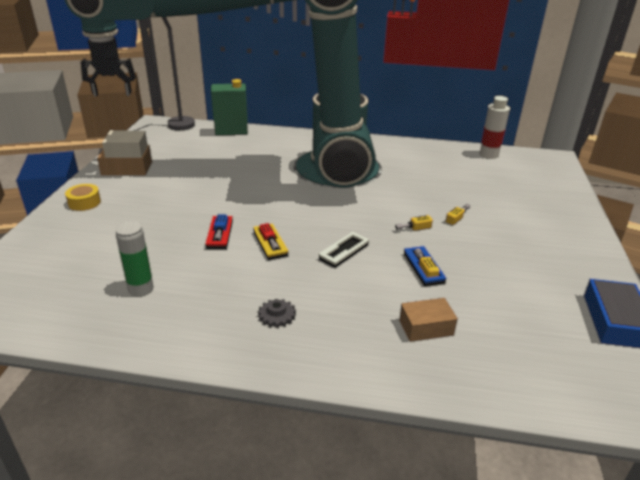

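```bash
cat > h.py <<'E'
import numpy as np, cv2
from rig import ctrl
def ray(name,px,z):
    i=ctrl.camera_info(name); C=-i["R"].T@i["t"]
    p=np.asarray(px,float).reshape(-1,2)
    d=np.c_[p,np.ones(len(p))]@np.linalg.inv(i["mtx"]).T@i["R"]
    return C+d*((z-C[2])/d[:,2])[:,None]
RNG=dict(red=[(0,8),(172,180)],yellow=[(20,35)],blue=[(100,125)])
def mask(im,col):
    h=cv2.cvtColor(im,cv2.COLOR_RGB2HSV)
    if col=="white": return cv2.inRange(im,(215,215,215),(255,255,255))
    m=0
    for a,b in RNG[col]: m=m|cv2.inRange(h,(a,130,70),(b,255,255))
    return m
def blobs(im,col,amin=60):
    cs,_=cv2.findContours(mask(im,col),cv2.RETR_EXTERNAL,cv2.CHAIN_APPROX_NONE)
    return [c[:,0] for c in cs if cv2.contourArea(c)>amin]
def rect(name,c,z):
    w=ray(name,c,z)[:,:2]
    (cx,cy),(a,b),_=r=cv2.minAreaRect((w*1000).astype(np.float32))
    P=cv2.boxPoints(r); e=[P[1]-P[0],P[2]-P[1]]; e=max(e,key=np.linalg.norm)
    return np.round([cx,cy,max(a,b),min(a,b),np.degrees(np.arctan2(e[1],e[0]))%180],1)
E
python3 - <<'E'
from h import *
for n in("top","scene"):
    im=cv2.imread(f"pics/{n}0.png")[:,:,::-1].copy()
    for c in("red","yellow","blue","white"):
        for b in blobs(im,c):
            print(n,c,b.mean(0).round(),cv2.contourArea(b),"z20",rect(n,b,.02),"z36",rect(n,b,.036))
im=cv2.imread("pics/top0.png")
cv2.imwrite("pics/crop0.png",cv2.resize(im[195:300,190:460],None,fx=2.9,fy=2.9,interpolation=cv2.INTER_CUBIC))
E
```

```text
top red [384. 260.] 272.0 z20 [ 459.7 -120.6   57.6   31.3   31.7] z36 [ 458.5 -118.4   56.8   30.8   31.7]
top red [436. 259.] 1177.5 z20 [ 464.  -246.7  134.5   54.6   10.6] z36 [ 462.8 -242.6  132.4   53.8   10.6]
top yellow [176. 337.] 272.5 z20 [264.  368.7  57.9  29.2 148.6] z36 [265.7 363.5  57.   28.7 148.6]
top yellow [217. 314.] 257.5 z20 [320.4 275.9  56.7  28.8 118. ] z36 [321.3 272.2  55.9  28.3 118. ]
top yellow [617. 299.] 1352.0 z20 [ 380.4 -677.5  111.2   87.8   91.3] z36 [ 380.4 -666.9  109.5   86.5   91.3]
top yellow [378. 252.] 1189.0 z20 [ 479.8 -106.2  134.    55.1   30.7] z36 [ 478.3 -104.2  132.    54.2   30.7]
top yellow [212. 226.] 257.5 z20 [533.2 298.5  57.9  30.2  23.2] z36 [530.9 294.4  57.   29.8  23.2]
top blue [439. 270.] 256.0 z20 [ 439.7 -253.    57.    29.8    9.8] z36 [ 438.8 -248.8   56.1   29.4    9.8]
top blue [217. 236.] 1157.0 z20 [508.9 284.1 135.6  53.5  23.4] z36 [506.9 280.2 133.5  52.7  23.4]
top blue [ 42. 185.] 2641.0 z20 [625.  721.1 164.6 102.7   0. ] z36 [621.3 710.6 162.1 101.2   0. ]
scene red [267. 231.] 129.0 z20 [ 451.1 -123.7 
[... 903 characters left out ...]
 401.  -663.2  150.6   85.4   36.7]
scene blue [612. 319.] 818.0 z20 [614.1 696.5 214.5  81.7 173.9] z36 [634.6 686.3 210.1  80.  173.9]
scene blue [423. 268.] 228.5 z20 [516.  283.2 137.2  53.6  24. ] z36 [538.5 281.4 134.4  52.5  24. ]
scene blue [221. 222.] 98.5 z20 [ 427.8 -254.7   65.    27.2    8.2] z36 [ 452.  -245.7   63.7   26.7    8.2]
scene blue [ 43. 176.] 1941.0 z20 [ 309.7 -850.8  378.2  139.7   23.7] z36 [ 336.3 -829.6  370.5  136.8   23.7]
scene blue [125.  33.] 423.5 z20 [-1402.  -1404.4   601.4   109.1    25.5] z36 [-1340.5 -1371.9   589.2   106.9    25.5]
scene blue [66. 26.] 1138.0 z20 [-1579.9 -1872.1  1328.6   153.1    34. ] z36 [-1514.8 -1830.2  1301.6   150.     34. ]
```

View pics/crop0.png

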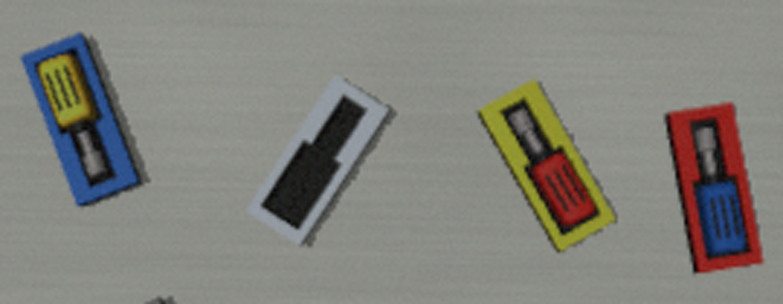

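```bash
cat >> h.py <<'E'
def todo(x,y,z,yaw):
    "remaining shift (25 mm units) and yaw turn (10 deg units) to a tool-down pose, given in mm and deg"
    s=ctrl.read_state(); r=s["tool_rot"]
    dy=yaw-r[2]; 
    if abs(dy)>250: dy-=360*np.sign(dy)
    print("shift",np.round((np.array([x,y,z])/1000-s["tcp_pos"])/.025,2),"yaw",round(dy/10,2),"rp",np.round(r,2),"F",s["wrist_force"].round(1),"gap",round(s["finger_gap"],4),"grip",round(s["grip_force"],1),"t",round(s["clock"],2))
E
python3 - <<'E'
from h import *
im=cv2.imread("pics/top0.png")[:,:,::-1].copy()
sub=im[215:285,270:332].astype(int)
print(im[250,265],im[235,318],im[272,282])
v=sub.max(2); b=(sub[:,:,2]-sub[:,:,0])
m=((v>185)).astype(np.uint8)*255
m2=(v<70).astype(np.uint8)*255
for k,mm,z in(("white",m,.02),("white b",((b>3)&(v>150)).astype(np.uint8)*255,.02),("dark",m2,.02)):
    cs,_=cv2.findContours(mm,cv2.RETR_EXTERNAL,cv2.CHAIN_APPROX_NONE)
    c=max(cs,key=cv2.contourArea)[:,0]+[270,215]; print(k,cv2.contourArea(c),c.mean(0),rect("top",c,z))
# home points
for n,c,a in(("red",(464,-246.7),10.6),("yellow",(479.8,-106.2),30.7),("blue",(508.9,284.1),203.4)):
    t=np.radians(a); print(n,np.array(c)-25*np.array([np.cos(t),np.sin(t)]))
todo(440,-250,120,10.6)
E
```

```text
[143 146 139] [147 154 162] [145 150 153]Traceback (most recent call last):
  File "<stdin>", line 10, in <module>
ValueError: max() iterable argument is empty
```

```bash
python3 - <<'E'
from h import *
im=cv2.imread("pics/top0.png")[:,:,::-1].copy()
sub=im[215:285,270:332].astype(int)
v=sub.max(2); b=(sub[:,:,2]-sub[:,:,0])
for k,mm in(("white",((b>4)&(v>100))),("white+",((b>4)&(v>130))),("dark",v<75)):
    cs,_=cv2.findContours(mm.astype(np.uint8)*255,cv2.RETR_EXTERNAL,cv2.CHAIN_APPROX_NONE)
    c=max(cs,key=cv2.contourArea)[:,0]+[270,215]; print(k,cv2.contourArea(c),c.mean(0),rect("top",c,.02))
for n,c,a in(("red",(464,-246.7),10.6),("yellow",(479.8,-106.2),30.7),("blue",(508.9,284.1),203.4)):
    t=np.radians(a); print(n,np.array(c)-25*np.array([np.cos(t),np.sin(t)]))
todo(440,-250,120,10.6)
E
```

```text
white 1198.5 [299.08527132 249.80620155] [479.7  84.7 136.6  54.4 148.4]
white+ 1174.0 [298.96875   249.6015625] [479.9  85.  136.6  53.7 148.4]
dark 538.0 [298.28 250.61] [479.2  84.9 114.1  35.7 148.1]
red [ 439.42661627 -251.29878377]
yellow [ 458.30369321 -118.96357295]
blue [531.84386564 294.02869727]
shift [11.16 16.21 -3.32] yaw -0.32 rp [-179.94   -0.     13.79] F [-0.4 -0.9  0.1] gap 0.0852 grip 0.0 t 0.1
```

send_rows --moves '[0.65,0.95,0,0,0,0,0.65,0.95,0,0,0,0,0.65,0.95,0,0,0,0,0.65,0.95,0,0,0,0,0.65,0.95,0,0,0,0,0.65,0.95,0,0,0,0,0.65,0.95,0,0,0,0,0.65,0.95,0,0,0,0,0.65,0.95,0,0,0,0,0.65,0.95,0,0,0,0,0.65,0.95,0,0,0,0,0.65,0.95,0,0,0,0]' --jaw -1 --squeeze 60

```text
clock: 1.6
tcp_pos: [0.3565, -0.3692, 0.2037]
tool_rot: [-180.0, -0.0, 13.8]
wrist_force: [0.6, -0.2, -0.3]
finger_gap: 0.0857
grip_force: 0.0
```

send_rows --moves '[0.7,0.96,0,0,0,0,0.7,0.96,0,0,0,0,0.7,0.96,-0.8,0,0,-0.16,0.7,0.96,-0.8,0,0,-0.16,0.68,0.97,-0.8,0,0,0,0,0,-0.8,0,0,0,0,0,0,0,0,0]'

```text
clock: 2.48
tcp_pos: [0.4422, -0.2498, 0.1224]
tool_rot: [-179.9, 0.1, 10.6]
wrist_force: [-0.5, -0.3, 0.3]
finger_gap: 0.0854
grip_force: 0.0
```

```bash
python3 -c "
from h import *
todo(443,-249.7,20.5,10.6)
im=ctrl.read_camera('top'); cv2.imwrite('pics/t1.png',cv2.resize(im[170:300,360:520,::-1],None,fx=4,fy=4))
"
```

```text
shift [ 0.03  0.   -4.07] yaw -0.0 rp [-1.7991e+02  1.1000e-01  1.0620e+01] F [-0.5 -0.3  0.3] gap 0.0854 grip 0.0 t 2.48
```

View pics/t1.png

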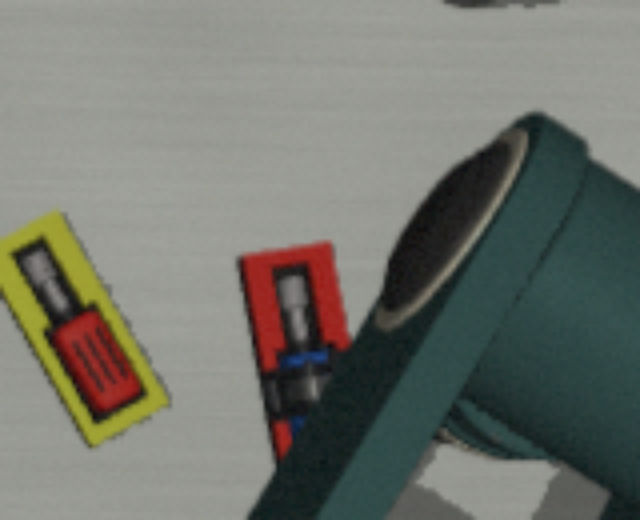

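send_rows --moves '[0.03,0,-0.9,0,0,0,0,0,-0.9,0,0,0,0,0,-0.8,0,0,0,0,0,-0.6,0,0,0,0,0,-0.4,0,0,0,0,0,-0.3,0,0,0,0,0,-0.15,0,0,0,0,0,0,0,0,0]'

```text
clock: 3.52
tcp_pos: [0.4438, -0.2503, 0.0226]
tool_rot: [180.0, -0.0, 10.6]
wrist_force: [-0.2, 0.3, 0.3]
finger_gap: 0.0852
grip_force: 0.0
```

send_rows --moves '[0,0,0,0,0,0,0,0,0,0,0,0,0,0,0,0,0,0,0,0,0,0,0,0,0,0,0,0,0,0,0,0,0,0,0,0,0,0,0,0,0,0,0,0,0,0,0,0]' --jaw 1

```text
clock: 4.53
tcp_pos: [0.4437, -0.2503, 0.0225]
tool_rot: [-180.0, 0.0, 10.6]
wrist_force: [-0.7, -1.5, 0.7]
finger_gap: -0.0001
grip_force: 0.0
```

```bash
python3 -c "
from h import *
im=ctrl.read_camera('top'); a=cv2.resize(im[200:300,360:480,::-1],None,fx=4,fy=4)
im=ctrl.read_camera('scene'); b=cv2.resize(im[170:270,170:290,::-1],None,fx=4,fy=4)
cv2.imwrite('pics/t2.png',cv2.vconcat([a,b])[:600] if 0 else cv2.resize(cv2.hconcat([a,b]),(800,333)))
"
```

```text
(no output)
```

View pics/t2.png

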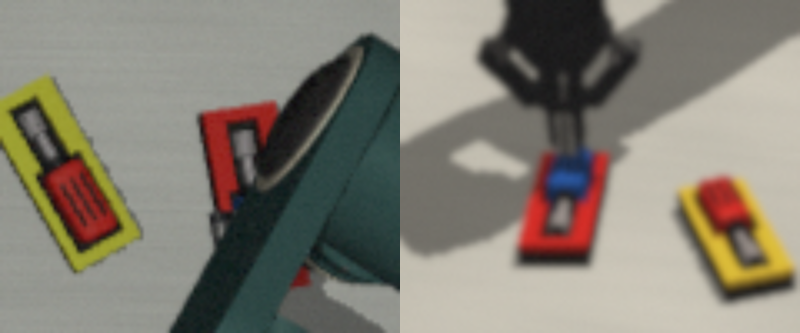

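```bash
python3 -c "
from h import *
s=ctrl.read_state(); print(s['tcp_pos'],s['finger_gap'],s['moment'],s['joint_torque'])
for n,o in(('scene',(170,170)),('top',(360,200))):
    i=ctrl.camera_info(n)
    for X in (s['tcp_pos'],[.4437,-.2503,.036],[.4437,-.2503,.05],[.4110,-.256,.036],[.468,-.246,.036]):
        p=i['mtx']@(i['R']@np.array(X)+i['t']); p=p[:2]/p[2]; print(n,X,p, (p-o)*3.333+([400,0] if n=='scene' else 0))
"
```

```text
[ 0.44371339 -0.25030254  0.02254935] -9.59586941451317e-05 [-0.05954326 -0.00425267 -0.00649696] [ 4.37493480e-03 -4.64716065e+01 -5.82510924e+01  3.83813813e-04
  1.02402191e-04 -4.61494574e-05]
scene [ 0.44371339 -0.25030254  0.02254935] [220.68468215 223.80546943] [568.93204562 179.33362963]
scene [0.4437, -0.2503, 0.036] [220.28794238 219.49114335] [567.60971197 164.95398078]
scene [0.4437, -0.2503, 0.05] [219.86796545 214.95521679] [566.20992885 149.83573757]
scene [0.411, -0.256, 0.036] [222.01768643 212.97046092] [573.37494889 143.22054624]
scene [0.468, -0.246, 0.036] [218.98338479 224.50119204] [563.26162152 181.65247306]
top [ 0.44371339 -0.25030254  0.02254935] [437.88734598 267.69792979] [259.59852416 225.6372    ]
top [0.4437, -0.2503, 0.036] [439.37302949 267.39695349] [264.55030729 224.63404599]
top [0.4437, -0.2503, 0.05] [440.96127207 267.06949719] [269.84391982 223.54263415]
top [0.411, -0.256, 0.036] [441.87105142 281.28173529] [272.87621439 270.91202373]
top [0.468, -0.246, 0.036] [437.50104638 257.14126612] [258.3109876  190.45183999]
```

```bash
python3 -c "
from h import *
im=ctrl.read_camera('scene'); cv2.imwrite('pics/t3.png',cv2.resize(im[180:255,190:250,::-1],None,fx=8,fy=8,interpolation=cv2.INTER_CUBIC))
print(ctrl.read_state()['finger_gap'])
"
```

```text
4.351458313996416e-06
```

View pics/t3.png

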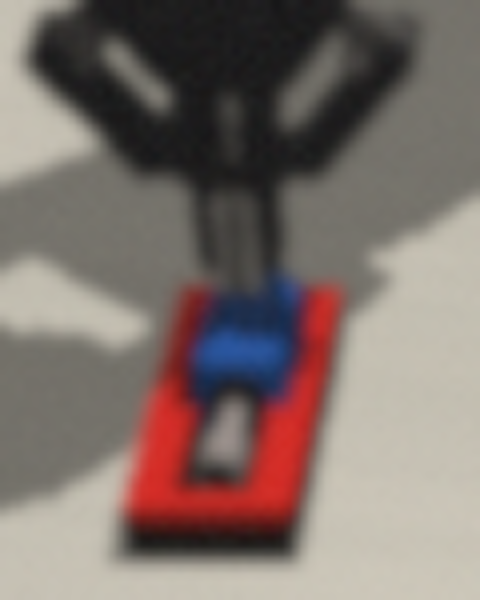

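send_rows --moves '[0,0,-0.04,0,0,0,0,0,-0.04,0,0,0,0,0,0,0,0,0]'

```text
clock: 5.05
tcp_pos: [0.4437, -0.2503, 0.0204]
tool_rot: [-180.0, 0.0, 10.6]
wrist_force: [0.4, -0.3, 0.1]
finger_gap: -0.0001
grip_force: 0.0
```

send_rows --moves '[0,0,-0.04,0,0,0,0,0,-0.04,0,0,0,0,0,0,0,0,0]'

```text
clock: 5.42
tcp_pos: [0.4437, -0.2503, 0.0185]
tool_rot: [-180.0, 0.0, 10.6]
wrist_force: [0.2, 0.3, 0.0]
finger_gap: 0.0003
grip_force: 0.0
```

send_rows --moves '[0,0,-0.04,0,0,0,0,0,-0.04,0,0,0,0,0,0,0,0,0]'

```text
clock: 5.8
tcp_pos: [0.4437, -0.2503, 0.0164]
tool_rot: [-180.0, 0.0, 10.6]
wrist_force: [-0.3, -0.6, 0.1]
finger_gap: -0.0002
grip_force: 0.0
```

send_rows --moves '[0,0,-0.04,0,0,0,0,0,-0.04,0,0,0,0,0,0,0,0,0]'

```text
clock: 6.18
tcp_pos: [0.4436, -0.2502, 0.0144]
tool_rot: [-180.0, 0.0, 10.6]
wrist_force: [-0.9, 0.4, 0.2]
finger_gap: -0.0001
grip_force: 0.0
```

send_rows --moves '[0,0,-0.03,0,0,0,0,0,-0.03,0,0,0,0,0,0,0,0,0]'

```text
clock: 6.55
tcp_pos: [0.4437, -0.2502, 0.013]
tool_rot: [-180.0, 0.0, 10.6]
wrist_force: [0.2, -0.1, -0.5]
finger_gap: -0.0002
grip_force: 0.0
```

send_rows --moves '[0,0,-0.03,0,0,0,0,0,-0.03,0,0,0,0,0,0,0,0,0]'

```text
clock: 6.92
tcp_pos: [0.4437, -0.2503, 0.0115]
tool_rot: [-180.0, 0.0, 10.6]
wrist_force: [0.5, 0.2, 0.4]
finger_gap: -0.0001
grip_force: 0.0
```

```bash
python3 -c "
from h import *
im=ctrl.read_camera('scene'); cv2.imwrite('pics/t4.png',cv2.resize(im[180:255,190:250,::-1],None,fx=8,fy=8,interpolation=cv2.INTER_CUBIC))
print(ctrl.read_state()['wrist_force'])
"
```

```text
[ 0.11265124 -0.71678757 -0.45509426]
```

View pics/t4.png

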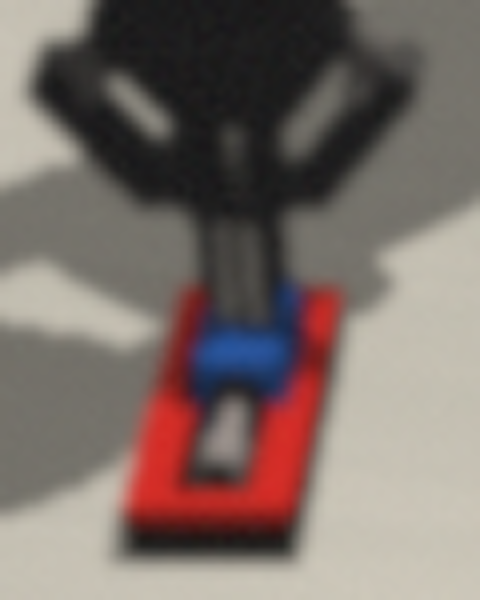

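send_rows --moves '[0,0,-0.03,0,0,0,0,0,-0.03,0,0,0,0,0,0,0,0,0]'

```text
clock: 7.35
tcp_pos: [0.4437, -0.2503, 0.01]
tool_rot: [-180.0, 0.0, 10.6]
wrist_force: [1.3, 0.3, 0.1]
finger_gap: -0.0003
grip_force: 0.0
```

send_rows --moves '[0,0,-0.03,0,0,0,0,0,-0.03,0,0,0,0,0,0,0,0,0]'

```text
clock: 7.72
tcp_pos: [0.4437, -0.2503, 0.0086]
tool_rot: [180.0, -0.0, 10.6]
wrist_force: [1.1, -0.1, -0.2]
finger_gap: 0.0
grip_force: 0.0
```

send_rows --moves '[0,0,-0.03,0,0,0,0,0,-0.03,0,0,0,0,0,0,0,0,0]'

```text
clock: 8.1
tcp_pos: [0.4439, -0.2504, 0.0084]
tool_rot: [180.0, -0.0, 10.6]
wrist_force: [-8.8, 4.3, 19.2]
finger_gap: -0.0
grip_force: 9.5
```

send_rows --moves '[0,0,-0.03,0,0,0,0,0,-0.03,0,0,0,0,0,0,0,0,0]'

```text
clock: 8.48
tcp_pos: [0.444, -0.2506, 0.0084]
tool_rot: [180.0, -0.0, 10.6]
wrist_force: [-17.6, 9.7, 37.7]
finger_gap: 0.0003
grip_force: 18.7
```

```bash
python3 -c "
from h import *
s=ctrl.read_state(); print(s['tcp_pos'],s['wrist_force'],s['qpos'])
im=ctrl.read_camera('scene'); cv2.imwrite('pics/t5s.png',im[:,:,::-1])
im=ctrl.read_camera('top'); cv2.imwrite('pics/t5t.png',im[:,:,::-1])
a=cv2.imread('pics/t5s.png')[185:245,190:250];b=cv2.imread('pics/t5t.png')[230:290,405:465]
cv2.imwrite('pics/t5.png',cv2.resize(cv2.hconcat([a,b]),None,fx=6.5,fy=6.5,interpolation=cv2.INTER_CUBIC))
"
```

```text
[ 0.44401057 -0.25060338  0.00839588] [-17.60785954   9.68493295  37.71054776] [-3.22975451e+01 -7.02068204e+00  1.14935313e+02 -1.69363751e-02
  7.20459711e+01  4.71083148e+01]
```

View pics/t5.png

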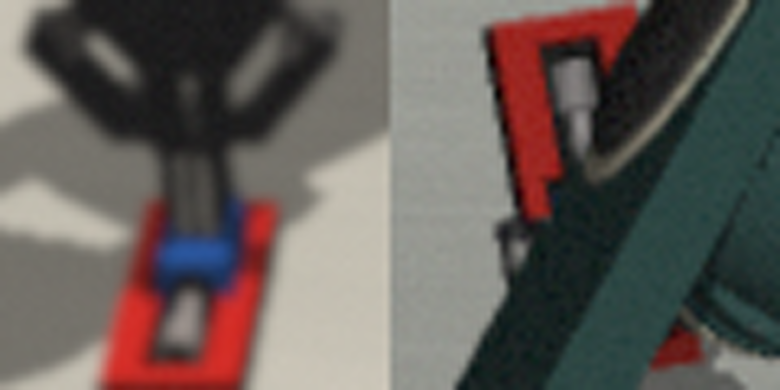

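send_rows --moves '[0,0,0.5,0,0,0,0,0,0.5,0,0,0,0,0,0,0,0,0]'

```text
clock: 8.95
tcp_pos: [0.4442, -0.2506, 0.0316]
tool_rot: [179.9, -0.1, 10.6]
wrist_force: [-0.1, -0.7, -0.5]
finger_gap: 0.0002
grip_force: 0.0
```

send_rows --moves '[0,0,0,0,0,0,0,0,0,0,0,0,0,0,0,0,0,0,0,0,0,0,0,0,0,0,0,0,0,0,0,0,0,0,0,0]' --jaw -1

```text
clock: 9.7
tcp_pos: [0.4437, -0.2503, 0.0306]
tool_rot: [180.0, -0.0, 10.6]
wrist_force: [-0.3, 0.4, -0.2]
finger_gap: 0.085
grip_force: 0.0
```

```bash
python3 -c "
from h import *
todo(443.5,-249.7,-6.5,10.6)
i=ctrl.camera_info('scene')
for X in ([.161,-.656,.204],[.161,-.656,.232],[.161,-.656,.245]):
    p=i['mtx']@(i['R']@np.array(X)+i['t']); print(p[:2]/p[2])
im=cv2.imread('pics/scene0.png')[40:110,60:160]
cv2.imwrite('pics/g0.png',cv2.resize(im,None,fx=5,fy=5,interpolation=cv2.INTER_CUBIC))
"
```

```text
shift [-0.01  0.02 -1.48] yaw 0.0 rp [180.   -0.   10.6] F [-0.3  0.4 -0.2] gap 0.085 grip 0.0 t 9.7
[114.21640529 108.2244636 ]
[112.44072325  99.08306965]
[111.60453257  94.77827392]
```

View pics/g0.png

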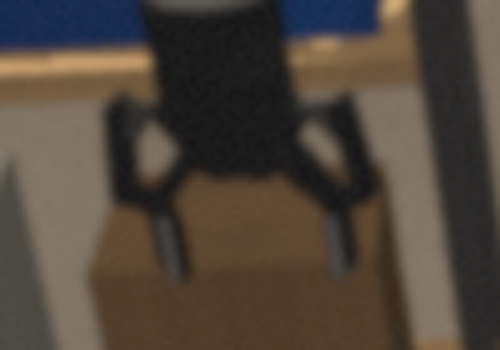

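send_rows --moves '[0,0,-0.5,0,0,0,0,0,-0.5,0,0,0,0,0,-0.3,0,0,0,0,0,-0.18,0,0,0,0,0,0,0,0,0]'

```text
clock: 10.32
tcp_pos: [0.4436, -0.2502, -0.0067]
tool_rot: [-180.0, 0.0, 10.6]
wrist_force: [0.5, 0.3, 0.2]
finger_gap: 0.0855
grip_force: 0.0
```

send_rows --moves '[0,0,0,0,0,0,0,0,0,0,0,0,0,0,0,0,0,0,0,0,0,0,0,0,0,0,0,0,0,0,0,0,0,0,0,0,0,0,0,0,0,0]' --jaw 1

```text
clock: 11.2
tcp_pos: [0.4441, -0.2506, -0.0059]
tool_rot: [180.0, -0.0, 10.6]
wrist_force: [-0.5, -0.6, 5.3]
finger_gap: 0.0281
grip_force: 60.5
```

send_rows --moves '[0,0,0.15,0,0,0,0,0,0.3,0,0,0,0,0,0.6,0,0,0,0,0,0.8,0,0,0,0,0,0.8,0,0,0,0,0,0,0,0,0]'

```text
clock: 11.95
tcp_pos: [0.4446, -0.2508, 0.0622]
tool_rot: [179.9, -0.1, 10.6]
wrist_force: [0.8, -0.1, -2.0]
finger_gap: 0.0285
grip_force: 59.7
```

```bash
python3 -c "
from h import *
todo(458.5+3.5,98.1-2,70,-31.6)
a=ctrl.read_camera('scene')[165:240,180:260,::-1]
b=ctrl.read_camera('top')[215:290,400:480,::-1]
cv2.imwrite('pics/t6.png',cv2.resize(cv2.hconcat([a,b]),None,fx=5,fy=5,interpolation=cv2.INTER_CUBIC))
"
```

```text
shift [ 0.7  13.88  0.31] yaw -4.22 rp [ 1.7987e+02 -1.4000e-01  1.0600e+01] F [ 0.8 -0.1 -2. ] gap 0.0285 grip 59.7 t 11.95
```

View pics/t6.png

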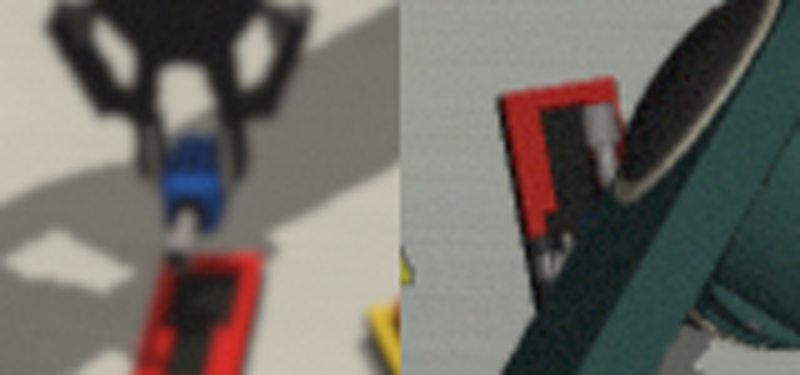

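send_rows --moves '[0.06,0.99,0.1,0,0,-0.35,0.06,0.99,0.1,0,0,-0.35,0.06,0.99,0.1,0,0,-0.35,0.06,0.99,0,0,0,-0.35,0.06,0.99,0,0,0,-0.35,0.06,0.99,0,0,0,-0.35,0.06,0.99,0,0,0,-0.35,0.06,0.99,0,0,0,-0.35,0.06,0.99,0,0,0,-0.35,0.06,0.99,0,0,0,-0.35,0.06,0.99,0,0,0,-0.35,0.06,0.99,0,0,0,-0.37]'

```text
clock: 13.55
tcp_pos: [0.4613, 0.0475, 0.0664]
tool_rot: [180.0, 0.1, -31.7]
wrist_force: [0.4, 0.4, -1.1]
finger_gap: 0.0282
grip_force: 59.6
```

send_rows --moves '[0,0.9,0,0,0,0,0,0.9,0,0,0,0,0,0.18,0,0,0,0,0,0,0,0,0,0,0,0,0,0,0,0]'

```text
clock: 14.18
tcp_pos: [0.4616, 0.0956, 0.0671]
tool_rot: [180.0, 0.0, -31.6]
wrist_force: [0.7, 0.3, -1.6]
finger_gap: 0.0286
grip_force: 59.7
```

```bash
python3 -c "
from h import *
todo(462.5,95.6,-5.5,-31.6)
a=ctrl.read_camera('scene')[170:270,300:400,::-1]
b=ctrl.read_camera('top')[200:300,250:350,::-1]
cv2.imwrite('pics/t7.png',cv2.resize(cv2.hconcat([a,b]),None,fx=4,fy=4,interpolation=cv2.INTER_CUBIC))
"
```

```text
shift [ 0.03  0.   -2.9 ] yaw 0.0 rp [ 1.7998e+02  1.0000e-02 -3.1630e+01] F [ 0.7  0.3 -1.6] gap 0.0286 grip 59.7 t 14.18
```

View pics/t7.png

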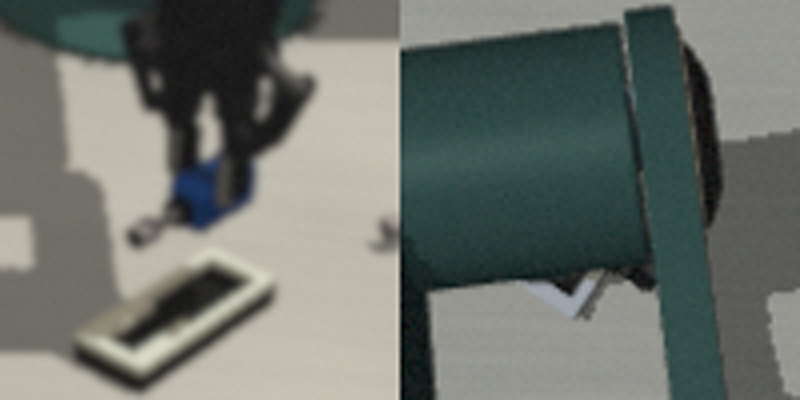

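send_rows --moves '[0.03,0,-0.7,0,0,0,0,0,-0.7,0,0,0,0,0,-0.5,0,0,0,0,0,-0.2,0,0,0,0,0,-0.2,0,0,0,0,0,-0.2,0,0,0,0,0,0,0,0,0]'

```text
clock: 15.15
tcp_pos: [0.4624, 0.0962, 0.0046]
tool_rot: [180.0, 0.0, -31.6]
wrist_force: [-0.6, -0.4, -1.1]
finger_gap: 0.0283
grip_force: 59.7
```

send_rows --moves '[0,0,-0.12,0,0,0,0,0,-0.12,0,0,0,0,0,-0.12,0,0,0,0,0,0,0,0,0,0,0,0,0,0,0]'

```text
clock: 15.78
tcp_pos: [0.4625, 0.0962, -0.0041]
tool_rot: [-180.0, -0.0, -31.6]
wrist_force: [0.6, -0.2, -1.9]
finger_gap: 0.0283
grip_force: 59.7
```

send_rows --moves '[0,0,0,0,0,0,0,0,0,0,0,0,0,0,0,0,0,0,0,0,0,0,0,0,0,0,0,0,0,0]' --jaw -1

```text
clock: 16.4
tcp_pos: [0.4625, 0.0962, -0.0042]
tool_rot: [180.0, 0.0, -31.6]
wrist_force: [0.0, -0.2, -0.9]
finger_gap: 0.0853
grip_force: 0.0
```

send_rows --moves '[0,0,0.9,0,0,0,0,0,0.9,0,0,0,0,0,0.9,0,0,0,0,-0.95,0.2,0,0,0.5,0,-0.95,0,0,0,0.6,0,-0.95,0,0,0,0.6,0,-0.95,0,0,0,0.6,0,-0.95,0,0,0,0.7,0,-0.95,0,0,0,0.8,0,-0.95,0,0,0,0.8,0,-0.95,0,0,0,0.8,0,-0.95,0,0,0,0.8]'

```text
clock: 17.9
tcp_pos: [0.4624, -0.1183, 0.0683]
tool_rot: [180.0, -0.0, 30.7]
wrist_force: [-0.3, 0.4, 0.4]
finger_gap: 0.0855
grip_force: 0.0
```

```bash
cat >> h.py <<'E'
def look():
    im=ctrl.read_camera("top")
    for c in("red","yellow","blue"):
        for b in blobs(im,c,150):
            if cv2.contourArea(b)<400 : print(c,b.mean(0).round(),cv2.contourArea(b),"z36",rect("top",b,.036))
E
python3 -c "
from h import *
look()
todo(458.4+4,-118.6+2.4,-6.5,30.7)"
```

```text
yellow [176. 338.] 274.0 z36 [265.7 363.5  57.   28.7 148.6]
yellow [217. 314.] 257.5 z36 [321.3 272.1  56.   28.3 118. ]
yellow [212. 226.] 258.5 z36 [530.9 294.4  57.1  29.8  23.2]
blue [292. 258.] 250.5 z36 [457.3 100.3  56.6  27.8 148.1]
shift [-0.    0.16 -2.99] yaw -0.04 rp [1.7995e+02 3.0000e-02 3.1100e+01] F [-0.1  0.6 -0.5] gap 0.0855 grip 0.0 t 17.95
```

send_rows --moves '[0,0.08,-0.8,0,0,-0.04,0,0,-0.8,0,0,0,0,0,-0.7,0,0,0,0,0,-0.4,0,0,0,0,0,-0.2,0,0,0,0,0,-0.1,0,0,0,0,0,0,0,0,0]'

```text
clock: 18.82
tcp_pos: [0.4627, -0.1156, -0.0064]
tool_rot: [180.0, -0.0, 30.0]
wrist_force: [-0.3, 0.4, -0.1]
finger_gap: 0.0856
grip_force: 0.0
```

send_rows --moves '[0,0,0,0,0,0,0,0,0,0,0,0,0,0,0,0,0,0,0,0,0,0,0,0,0,0,0,0,0,0,0,0,0,0,0,0,0,0,0,0,0,0]' --jaw 1

```text
clock: 19.7
tcp_pos: [0.4628, -0.1157, -0.0062]
tool_rot: [180.0, -0.0, 30.0]
wrist_force: [-1.2, 0.0, 6.7]
finger_gap: 0.0284
grip_force: 60.1
```

send_rows --moves '[0,0,0.15,0,0,0,0,0,0.3,0,0,0,0,0,0.6,0,0,0,0,0,0.8,0,0,0,0,0,0.8,0,0,0,0,0,0,0,0,0]'

```text
clock: 20.45
tcp_pos: [0.4634, -0.1158, 0.0617]
tool_rot: [179.9, -0.1, 30.0]
wrist_force: [0.1, 0.0, -1.2]
finger_gap: 0.0282
grip_force: 59.3
```

send_rows --moves '[-0.12,-0.9,0,0,0,-0.33,-0.12,-0.9,0,0,0,-0.33,-0.12,-0.9,0,0,0,-0.33,-0.12,-0.9,0,0,0,-0.33,-0.12,-0.9,0,0,0,-0.33,-0.13,-0.88,0,0,0,-0.29,0,0,0,0,0,0,0,0,0,0,0,0]'

```text
clock: 21.45
tcp_pos: [0.444, -0.2495, 0.0591]
tool_rot: [-180.0, 0.0, 10.6]
wrist_force: [-0.1, 0.2, -1.0]
finger_gap: 0.0284
grip_force: 59.4
```

```bash
python3 -c "
from h import *
todo(444.5,-250.3,4.5,10.6)"
```

```text
shift [ 0.02 -0.03 -2.18] yaw -0.0 rp [-1.7996e+02  3.0000e-02  1.0630e+01] F [-0.1  0.2 -1. ] gap 0.0284 grip 59.4 t 21.45
```

send_rows --moves '[0.02,-0.03,-0.7,0,0,0,0,0,-0.6,0,0,0,0,0,-0.3,0,0,0,0,0,-0.2,0,0,0,0,0,-0.2,0,0,0,0,0,-0.18,0,0,0,0,0,0,0,0,0]'

```text
clock: 22.32
tcp_pos: [0.4446, -0.2508, 0.0049]
tool_rot: [-180.0, 0.0, 10.6]
wrist_force: [-0.3, -0.1, -0.8]
finger_gap: 0.0287
grip_force: 59.4
```

send_rows --moves '[0,0,-0.12,0,0,0,0,0,-0.12,0,0,0,0,0,-0.12,0,0,0,0,0,0,0,0,0,0,0,0,0,0,0]'

```text
clock: 22.95
tcp_pos: [0.4447, -0.2508, -0.0039]
tool_rot: [180.0, -0.0, 10.6]
wrist_force: [0.3, -0.7, -0.9]
finger_gap: 0.0281
grip_force: 59.4
```

send_rows --moves '[0,0,0,0,0,0,0,0,0,0,0,0,0,0,0,0,0,0,0,0,0,0,0,0,0,0,0,0,0,0]' --jaw -1

```text
clock: 23.58
tcp_pos: [0.4447, -0.2508, -0.0039]
tool_rot: [180.0, -0.0, 10.6]
wrist_force: [0.2, -0.4, 0.3]
finger_gap: 0.0853
grip_force: 0.0
```

send_rows --moves '[0,0,0.9,0,0,0,0,0,0.9,0,0,0,0,0,0.9,0,0,0,0,0.95,0.3,0,0,0,0,0.95,0,0,0,0,0,0.95,0,0,0,0,0,0.95,0,0,0,0,0,0.95,0,0,0,0,0,0.95,0,0,0,0,0,0.95,0,0,0,0,0,0.95,0,0,0,0,0,0.95,0,0,0,0]'

```text
clock: 25.08
tcp_pos: [0.4446, -0.0363, 0.0711]
tool_rot: [-180.0, -0.0, 10.6]
wrist_force: [0.3, -0.7, -0.7]
finger_gap: 0.0856
grip_force: 0.0
```

```bash
python3 -c "
from h import *
look()
todo(531.4-3.7,294.2-1.6,68,-156.6); print(ctrl.read_state()['qpos'])"
```

```text
yellow [176. 338.] 275.0 z36 [265.7 363.5  57.   28.7 148.6]
yellow [217. 314.] 258.5 z36 [321.3 272.1  56.   28.3 118. ]
yellow [212. 226.] 258.5 z36 [530.9 294.4  57.1  29.8  23.2]
blue [292. 258.] 248.5 z36 [457.3 100.3  56.6  27.8 148.1]
shift [ 3.32 13.08 -0.12] yaw -16.72 rp [-1.7995e+02 -2.0000e-02  1.0620e+01] F [-0.  -0.1 -0.1] gap 0.0857 grip 0.0 t 25.12
[-7.74290352e+00 -1.94644321e+01  1.18971345e+02  5.06591960e-02
  8.04893845e+01  7.16247576e+01]
```

send_rows --moves '[0.17,0.65,0,0,0,0.96,0.17,0.65,0,0,0,0.96,0.17,0.65,0,0,0,0.96,0.17,0.65,0,0,0,0.96,0.17,0.65,0,0,0,0.96,0.17,0.65,0,0,0,0.96,0.17,0.65,0,0,0,0.96,0.17,0.65,0,0,0,0.96,0.17,0.65,0,0,0,0.96,0.17,0.65,0,0,0,0.96,0.17,0.65,0,0,0,0.96,0.17,0.65,0,0,0,0.96]'

```text
clock: 26.62
tcp_pos: [0.4959, 0.1583, 0.071]
tool_rot: [-180.0, 0.0, 126.1]
wrist_force: [-1.2, -0.0, -0.1]
finger_gap: 0.0855
grip_force: 0.0
```

send_rows --moves '[0.16,0.65,0,0,0,0.96,0.16,0.65,0,0,0,0.96,0.16,0.65,0,0,0,0.96,0.16,0.65,0,0,0,0.96,0.16,0.65,0,0,0,0.96,0.16,0.65,0,0,0,0.96,0.16,0.65,0,0,0,0.96,0.16,0.65,0,0,0,0.96,0,0,0,0,0,0,0,0,0,0,0,0]'

```text
clock: 27.88
tcp_pos: [0.5276, 0.2874, 0.0709]
tool_rot: [-180.0, -0.0, -157.6]
wrist_force: [0.8, -0.7, -0.3]
finger_gap: 0.0857
grip_force: 0.0
```

```bash
python3 -c "
from h import *
todo(531.4-3.7,294.2-1.6,-6.5,-156.6)
im=ctrl.read_camera('top'); cv2.imwrite('pics/top9.png',cv2.resize(im[205:300,340:470,::-1],None,fx=5,fy=5,interpolation=cv2.INTER_CUBIC))"
```

```text
shift [ 0.    0.21 -3.1 ] yaw 0.1 rp [-1.7999e+02 -2.0000e-02 -1.5760e+02] F [ 0.8 -0.7 -0.3] gap 0.0857 grip 0.0 t 27.88
```

View pics/top9.png

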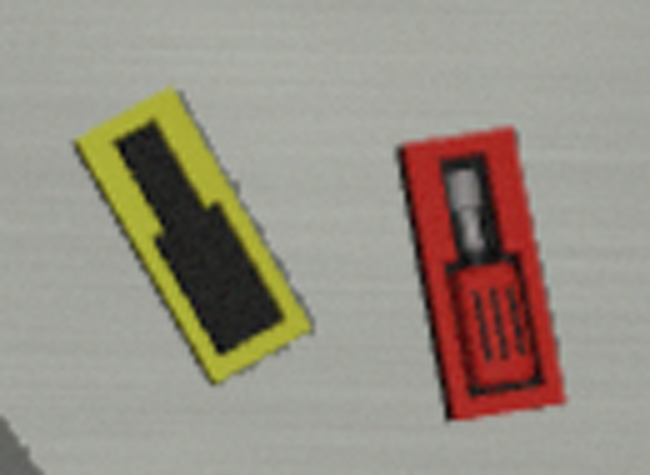

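Red lies down in the red nest (handle near (495,325), socket in the slot), and the yellow nest is empty. Now I pick up the yellow driver.

send_rows --moves '[0,0.21,-0.8,0,0,0.1,0,0,-0.8,0,0,0,0,0,-0.7,0,0,0,0,0,-0.4,0,0,0,0,0,-0.25,0,0,0,0,0,-0.15,0,0,0,0,0,0,0,0,0]'

```text
clock: 28.8
tcp_pos: [0.5278, 0.2933, -0.0063]
tool_rot: [180.0, 0.0, -156.4]
wrist_force: [-0.2, 0.2, -0.2]
finger_gap: 0.0853
grip_force: 0.0
```

send_rows --moves '[0,0,0,0,0,0,0,0,0,0,0,0,0,0,0,0,0,0,0,0,0,0,0,0,0,0,0,0,0,0,0,0,0,0,0,0,0,0,0,0,0,0]' --jaw 1

```text
clock: 29.68
tcp_pos: [0.528, 0.2934, -0.0059]
tool_rot: [180.0, 0.0, -156.4]
wrist_force: [-1.2, -0.1, 5.7]
finger_gap: 0.0283
grip_force: 60.8
```

send_rows --moves '[0,0,0.15,0,0,0,0,0,0.3,0,0,0,0,0,0.6,0,0,0,0,0,0.8,0,0,0,0,0,0.8,0,0,0,0,0,0,0,0,0]'

```text
clock: 30.42
tcp_pos: [0.5287, 0.2937, 0.0623]
tool_rot: [180.0, 0.2, -156.4]
wrist_force: [0.3, 0.3, -2.0]
finger_gap: 0.0282
grip_force: 60.0
```

```bash
python3 -c "
from h import *
todo(458.3+4*.86,-119+4*.51,70,30.7-360)"
```

```text
shift [ -2.68 -16.43   0.31] yaw -17.29 rp [ 179.99    0.2  -156.4 ] F [ 0.3  0.3 -2. ] gap 0.0282 grip 60.0 t 30.43
```

send_rows --moves '[-0.15,-0.91,0.2,0,0,-0.96,-0.15,-0.91,0.2,0,0,-0.96,-0.15,-0.91,0,0,0,-0.96,-0.15,-0.91,0,0,0,-0.96,-0.15,-0.91,0,0,0,-0.96,-0.15,-0.91,0,0,0,-0.96,-0.15,-0.91,0,0,0,-0.96,-0.15,-0.91,0,0,0,-0.96,-0.15,-0.91,0,0,0,-0.96,-0.15,-0.91,0,0,0,-0.96,-0.15,-0.91,0,0,0,-0.96,-0.15,-0.91,0,0,0,-0.96]'

```text
clock: 31.92
tcp_pos: [0.4823, 0.0195, 0.0693]
tool_rot: [-180.0, -0.0, 88.1]
wrist_force: [0.5, -0.5, -0.7]
finger_gap: 0.0283
grip_force: 60.0
```

send_rows --moves '[-0.15,-0.91,0,0,0,-0.96,-0.15,-0.91,0,0,0,-0.96,-0.15,-0.91,0,0,0,-0.96,-0.15,-0.91,0,0,0,-0.96,-0.15,-0.91,0,0,0,-0.96,-0.15,-0.91,0,0,0,-0.96,0,0,0,0,0,0,0,0,0,0,0,0]'

```text
clock: 32.92
tcp_pos: [0.4601, -0.1159, 0.0695]
tool_rot: [-180.0, 0.0, 30.9]
wrist_force: [1.0, 0.7, -0.8]
finger_gap: 0.0287
grip_force: 60.0
```

```bash
python3 -c "
from h import *
todo(461.2,-117.3,4.5,30.7)"
```

```text
shift [ 0.04 -0.06 -2.6 ] yaw -0.02 rp [-1.7997e+02  1.0000e-02  3.0940e+01] F [ 1.   0.7 -0.8] gap 0.0287 grip 60.0 t 32.92
```

send_rows --moves '[0.04,-0.06,-0.7,0,0,-0.02,0,0,-0.7,0,0,0,0,0,-0.5,0,0,0,0,0,-0.3,0,0,0,0,0,-0.2,0,0,0,0,0,-0.2,0,0,0,0,0,0,0,0,0]'

```text
clock: 33.8
tcp_pos: [0.4612, -0.1178, 0.0047]
tool_rot: [-180.0, 0.0, 30.6]
wrist_force: [-0.4, -0.1, -0.3]
finger_gap: 0.0286
grip_force: 60.0
```

send_rows --moves '[0,0,-0.12,0,0,0,0,0,-0.12,0,0,0,0,0,-0.12,0,0,0,0,0,0,0,0,0,0,0,0,0,0,0]'

```text
clock: 34.42
tcp_pos: [0.4613, -0.1178, -0.0041]
tool_rot: [180.0, -0.0, 30.6]
wrist_force: [0.2, 0.1, -1.1]
finger_gap: 0.0284
grip_force: 60.0
```

send_rows --moves '[0,0,0,0,0,0,0,0,0,0,0,0,0,0,0,0,0,0,0,0,0,0,0,0,0,0,0,0,0,0]' --jaw -1

```text
clock: 35.05
tcp_pos: [0.4612, -0.1178, -0.0042]
tool_rot: [180.0, -0.0, 30.6]
wrist_force: [0.9, 0.1, 0.0]
finger_gap: 0.0851
grip_force: 0.0
```

send_rows --moves '[0,0,0.9,0,0,0,0,0,0.9,0,0,0,0,0,0.9,0,0,0,0,0.95,0.3,0,0,0.97,0,0.95,0,0,0,0.97,0,0.95,0,0,0,0.97,0,0.95,0,0,0,0.97,0,0.95,0,0,0,0.97,0,0.95,0,0,0,0.97,0,0.95,0,0,0,0.97,0,0.95,0,0,0,0.97,0,0.95,0,0,0,0.97]'

```text
clock: 36.55
tcp_pos: [0.4612, 0.0968, 0.0709]
tool_rot: [180.0, 0.0, 118.2]
wrist_force: [-0.7, -0.6, 0.7]
finger_gap: 0.0856
grip_force: 0.0
```

```bash
python3 -c "
from h import *
todo(457.9+3.4,99.2-2.1,-6.5,148.4)"
```

```text
shift [ 0.    0.01 -3.09] yaw 3.02 rp [179.99   0.   118.21] F [-0.7 -0.6  0.7] gap 0.0856 grip 0.0 t 36.55
```

send_rows --moves '[0,0,-0.4,0,0,0.98,0,0,-0.6,0,0,0.98,0,0,-0.6,0,0,0.97,0,0,-0.6,0,0,0,0,0,-0.4,0,0,0,0,0,-0.3,0,0,0,0,0,-0.19,0,0,0,0,0,0,0,0,0]'

```text
clock: 37.55
tcp_pos: [0.4612, 0.0959, -0.0066]
tool_rot: [-180.0, -0.0, 147.2]
wrist_force: [-0.3, 0.2, 0.1]
finger_gap: 0.0857
grip_force: 0.0
```

send_rows --moves '[0,0,0,0,0,0,0,0,0,0,0,0,0,0,0,0,0,0,0,0,0,0,0,0,0,0,0,0,0,0,0,0,0,0,0,0,0,0,0,0,0,0]' --jaw 1

```text
clock: 38.42
tcp_pos: [0.4615, 0.096, -0.006]
tool_rot: [180.0, 0.0, 147.2]
wrist_force: [0.4, 0.3, 5.5]
finger_gap: 0.0288
grip_force: 60.0
```

send_rows --moves '[0,0,0.15,0,0,0,0,0,0.3,0,0,0,0,0,0.6,0,0,0,0,0,0.8,0,0,0,0,0,0.8,0,0,0,0,0,0,0,0,0]'

```text
clock: 39.17
tcp_pos: [0.4622, 0.0961, 0.0619]
tool_rot: [179.9, 0.1, 147.2]
wrist_force: [-0.6, 0.4, -1.6]
finger_gap: 0.0284
grip_force: 59.3
```

```bash
python3 -c "
from h import *
todo(531.4-3.4,294.2-1.5,62,23.4)"
```

```text
shift [2.63 7.86 0.  ] yaw -12.38 rp [1.7988e+02 1.4000e-01 1.4720e+02] F [-0.6  0.4 -1.6] gap 0.0284 grip 59.3 t 39.17
```

send_rows --moves '[0.2,0.6,0.1,0,0,-0.95,0.2,0.6,0.1,0,0,-0.95,0.2,0.6,0,0,0,-0.95,0.2,0.6,0,0,0,-0.95,0.2,0.6,0,0,0,-0.95,0.2,0.6,0,0,0,-0.95,0.2,0.6,0,0,0,-0.95,0.2,0.6,0,0,0,-0.95,0.2,0.6,0,0,0,-0.95,0.2,0.6,0,0,0,-0.95,0.2,0.6,0,0,0,-0.95,0.2,0.6,0,0,0,-0.95]'

```text
clock: 40.67
tcp_pos: [0.521, 0.2763, 0.064]
tool_rot: [-180.0, 0.1, 32.9]
wrist_force: [-0.1, -0.4, -0.6]
finger_gap: 0.0283
grip_force: 59.4
```

send_rows --moves '[0.23,0.66,0,0,0,-0.98,0,0,0,0,0,0,0,0,0,0,0,0]'

```text
clock: 41.05
tcp_pos: [0.5266, 0.292, 0.0642]
tool_rot: [180.0, 0.1, 23.6]
wrist_force: [0.0, 0.3, -0.7]
finger_gap: 0.0283
grip_force: 59.4
```

```bash
python3 -c "
from h import *
todo(527.4,292.5,4.5,23.4)"
```

```text
shift [ 0.03  0.02 -2.39] yaw -0.02 rp [1.7999e+02 5.0000e-02 2.3620e+01] F [ 0.   0.3 -0.7] gap 0.0283 grip 59.4 t 41.05
```

send_rows --moves '[0.03,0.02,-0.7,0,0,-0.02,0,0,-0.6,0,0,0,0,0,-0.4,0,0,0,0,0,-0.3,0,0,0,0,0,-0.2,0,0,0,0,0,-0.2,0,0,0,0,0,0,0,0,0]'

```text
clock: 41.92
tcp_pos: [0.5276, 0.2929, 0.0046]
tool_rot: [180.0, 0.0, 23.2]
wrist_force: [-0.4, -0.0, -1.1]
finger_gap: 0.0286
grip_force: 59.4
```

send_rows --moves '[0,0,-0.12,0,0,0,0,0,-0.12,0,0,0,0,0,-0.12,0,0,0,0,0,0,0,0,0,0,0,0,0,0,0]'

```text
clock: 42.55
tcp_pos: [0.5278, 0.293, -0.0041]
tool_rot: [-180.0, -0.0, 23.2]
wrist_force: [-0.4, 0.1, -1.4]
finger_gap: 0.0289
grip_force: 59.4
```

send_rows --moves '[0,0,0,0,0,0,0,0,0,0,0,0,0,0,0,0,0,0,0,0,0,0,0,0,0,0,0,0,0,0]' --jaw -1

```text
clock: 43.18
tcp_pos: [0.5277, 0.293, -0.0042]
tool_rot: [180.0, -0.0, 23.2]
wrist_force: [0.3, -0.1, -0.6]
finger_gap: 0.0857
grip_force: 0.0
```

send_rows --moves '[0,0,0.9,0,0,0,0,0,0.9,0,0,0,0,0,0.9,0,0,0,0,0,0.9,0,0,0,-0.3,-0.95,0.5,0,0,0,-0.3,-0.95,0,0,0,0,-0.3,-0.95,0,0,0,0,-0.3,-0.95,0,0,0,0,-0.3,-0.95,0,0,0,0,-0.3,-0.95,0,0,0,0,-0.3,-0.95,0,0,0,0,0,0,0,0,0,0]'

```text
clock: 44.68
tcp_pos: [0.4749, 0.1254, 0.0985]
tool_rot: [180.0, -0.0, 23.1]
wrist_force: [-0.2, 0.6, 0.7]
finger_gap: 0.0854
grip_force: 0.0
```

```bash
python3 -c "
from h import *
a=ctrl.read_camera('top')[...,::-1]
b=ctrl.read_camera('scene')[...,::-1]
x=cv2.hconcat([a[200:275,190:270],a[215:290,350:460]]); y=cv2.hconcat([b[230:295,390:460],b[205:270,195:315]])
x=cv2.resize(x,(760,300),interpolation=cv2.INTER_CUBIC); y=cv2.resize(y,(760,260),interpolation=cv2.INTER_CUBIC)
cv2.imwrite('pics/fin.png',cv2.vconcat([x,y]))
h=cv2.cvtColor(a,cv2.COLOR_BGR2HSV)"
```

```text
(no output)
```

View pics/fin.png

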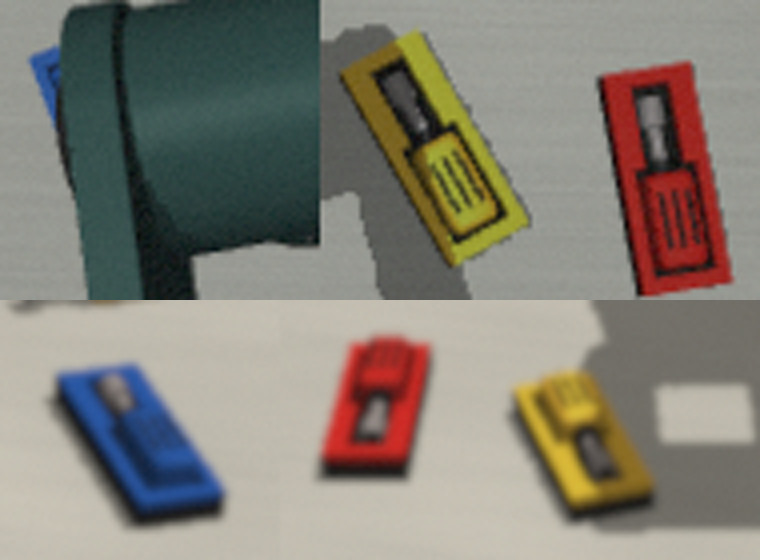

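The picture shows all three drivers lying flat in the nests of their own colour, with their sockets in the slots and the arm clear.

```bash
python3 -c "
from rig import ctrl
print(ctrl.job_done())"
```

```text
the job is handed in; nothing more can be done
None
```

I've handed in the job: in the final picture all three nut drivers lie flat in the nests of their own colour with sockets in the slots, and I left the can, gear and carton alone; the hand-in gave no verdict.

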